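# Flip an access cover onto the jig and push it home

### The job

Turn the small black access cover over, so that it lies with its inner side (the raised core block with the aluminium inserts) facing up on the low jig plate: with the fingertips push the cover against the plate's front edge until it tips up and flips over onto the plate, then push it back until its rim sits flush against the fence along its length. Push only: never take the cover between the fingers or lift it clear of what it rests on, leave the other things on the bench where they are, and draw the hand back at the end.

Things in the scene. Friction and masses are not known exactly. Their poses are not given: they have to be found in the camera images.
- cover: Loose access cover, 50-95 g: flat black outer skin 80 (x) x 95 (y) x 3.5 mm; on its inner side, centred, a core block 54 x 69 x 11 mm with metal honeycomb sides and insert discs on its face. The skin so forms a 13 mm rim round the block. Origin at the centre, mid-way in the 14.5 mm thickness; z points out of the plain outer skin. Starts z up on the bench, underside of the rim 11 mm above it. Must end z down.
- edge_a (a point): Middle of the cover's rim at its -x end (40 mm from the centre), half-way through the rim's thickness. At the start this end faces away from the jig, towards the robot; the cover lies up to 0.2 rad askew to the jig.
- edge_b (a point): Middle of the cover's rim at its +x end (40 mm from the centre), half-way through the rim's thickness. At the start this end faces the jig's front edge. Pushed hard against that edge and raised at the other end, this rim first clings to the upright face by friction, then slips down to the bench as the cover steepens past about 0.4 rad.
- jig: Fixed jig: rubber-topped aluminium plate 150 (x) x 260 (y) mm, flat top 17 mm above the bench, plain upright front edge. Origin: middle of the front edge at bench level; x runs into the plate, away from the cover; z up. A fence bar (220 mm long in y, 16 deep) stands on the plate: its face is 95 mm behind the front edge and rises 14 mm above the top; screw heads on it stand 4 mm higher.
- bracket: Bystander: an aluminium angle bracket, foot 50 x 45 mm, upright leaf 50 mm tall, loose on the bench beside the jig. Origin under the middle of its foot.
- driver: Bystander: a grey-handled screwdriver 170 mm long, lying loose on the bench beside the jig. Origin under its middle.
- jar: Bystander: a clear lidded jar 48 mm across and 55 mm tall, loose on the bench beside the jig. Origin under its middle.
There are look-alikes about, which are no part of the job. What is meant by the cover is not red or turquoise, and is the smaller of those in its own colour.

How it is judged:
At the end, for the whole second after the job is handed in: The cover lies at rest on the jig plate, inner side up and flat (within 0.09 rad), its rim against the fence (centre within 3.5 mm of home, square within 0.06 rad), within 80 mm of the plate's middle line; every bystander within 20 mm of its start (angle between cover's own z axis and vertical above 3.05 rad and x of cover in the frame of jig between 0.0515 and 0.0585 m and y of cover in the frame of jig between -0.08 and 0.08 m and z of cover in the frame of jig between 0.021 and 0.0275 m and angle between the x axis of cover and the x axis of jig, either way round below 0.06 rad and linear speed of cover below 0.01 m/s and distance of each of bracket, driver, jar from where it was at the start of the episode below 0.02 m); the robot touches nothing.
It fails at once if the cover is lifted clear of bench and jig (both its x ends more than 45 mm above the bench at once) (height (world z) of each of edge_a, edge_b above 0.045 m).
It fails at once if the cover is taken between the fingers (the point between the finger pads lies inside the cover) (x of the grasp point in the frame of cover between -0.038 and 0.038 m and y of the grasp point in the frame of cover between -0.046 and 0.046 m and z of the grasp point in the frame of cover between -0.007 and 0.007 m).
It fails at once if a bystander (bracket, screwdriver or jar) is knocked more than 20 mm from its place (distance of any of bracket, driver, jar from where it was at the start of the episode above 0.02 m).
It also fails if it takes over 67 s, if anything falls off the work surface, if the arm or the gripper's body presses on something with over 40 N, if the wrist force passes 120 N, or if a joint passes its speed limit or range.

### The arm

A 6-joint arm with a two-finger parallel gripper is mounted at the origin on the work surface. World frame = base frame: x ahead of the robot, y to its left, z up, the work surface at z = 0. Lengths are in m, angles in rad, forces in N, time in s.
With the tool pointing down it reaches from about 0.35 to 0.775 m from the base axis. Payload 7.3 kg.
Tool frame: the origin (TCP) lies on the centre line of the jaws, within the pads' length; the fingertips stand tip_reach ahead of it and the grasp point (between the pads) lies 6 mm ahead of it (tip_reach is the distance from the TCP to the fingertips, in m); x points along the fingers, y is the direction in which the jaws open and shut, and the axes are right-handed (so a half turn about x gives the same grasp; the last joint's range is limited). The gripper opens to 92 mm and grips with 3 to 60 N. Pads are 19 mm wide; open, the fingers measure 130 mm over their backs; the gripper's body (75 mm by 190 mm) begins 47 mm behind the grasp point.
Start: joints at [1.155, 0.342, 1.524, -0, 1.275, -0.146], TCP at [0.14, 0.506, 0.252] pointing down, gripper open.
Joint ranges: [-2.53, 2.53], [-0.77, 2.02], [0.04, 2.7], [-1, 4.14], [0.28, 2.66], [-3.11, 3.11]. Speed limits (rad/s): [2.57, 2.57, 3.14, 3.14, 3.14, 3.14].

### API

Orientations are given as [roll, pitch, yaw] about the fixed x, y, z axes, in that order (R = Rz(yaw) Ry(pitch) Rx(roll)).
In Python, from cell import observe, read_camera, get_calibration, hand_in, tip_reach gives the robot as it stands. The module is installed in compiled form; this text tells all that it offers.
- The arm moves only by the shell command python3 -m crank 'ROWS' [FORCE]. ROWS is JSON, a list of rows, each an object of numbers: "fingers": the opening, from -1 (shut) to 1 (fully open); "tx", "ty", "tz": the shift along the tool's x, y, z in units of 40 mm (1.0 is 40 mm); "roll": the turn about the tool's x in units of 10 degrees (1.0 is 10 degrees). In form: [{"fingers": .., "tx": .., "ty": .., "tz": .., "roll": ..}, ...]. A call has exactly 8 rows; each row is the pose to reach, as a shift and turn from the pose commanded when the call began, along the tool's axes at that moment; what a row does not reach only later rows make up. A row lasts 1/8 s, in which the tool goes at most 62.5 mm and 10.7 degrees, less where a joint would pass 70% of its speed; a pose out of reach is approached as far as the arm can. A call with a gripper value outside its range is refused whole. The fingers move at their own pace and stop on an object; FORCE is the grip in N (left out, the last holds). Time passes only in rows, so rows that repeat a pose let the fingers close, or fill a call up. It gives the time, the measured TCP pose, the force and the opening at its end, in the units of the state.
- observe(): the state, without advancing time (a new reading comes with each control period).
- read_camera(name): name is "scene" or "top" or "wrist"; returns (picture, depth): 384x512x3 uint8, red, green, blue; 384x512 float32, m along the optical axis (not along the pixel's ray), 0 where there is no reading.
- get_calibration(name): a dict with "vertical_fov" (degrees; the focal length in pixels is half the picture's height over the tangent of half this angle, whatever the lens; pixels are square), "cx", "cy" (the principal point, pixels), "pose" (4x4, takes a point from camera to world coordinates); the wrist camera has in their place "T_tool_cam" (4x4, takes a point from camera to tool coordinates, whose origin is the TCP and whose axes are the tool frame's). Camera axes: x right, y down, z forward; pixel columns grow to the right and rows downward; lengths in m; the calibration is good to about 2 mm. A picture is of the moment at which its call begins: read the wrist's pose just before it. get_calibration takes no time and is no camera call.
- hand_in(): hands the job in, once; it reports no verdict.
The state is a dict: "time": time; "qpos": joint angles; "qvel": joint speeds; "joint_efforts": joint torques, N m; "tool_pos": TCP position; "tool_rot": TCP orientation; "contact_force": force on the tool from outside, world axes, zero at the start; "torque": the same for the moment, N m; "opening": finger opening in m.
Only numpy, scipy, OpenCV 4.12 (cv2) and the standard library are available. Lean on these libraries where they do the work, as an engineer would, in place of code of your own. Each camera call takes 0.05 s, during which the arm holds its last target. There are 200 camera calls.

## Working session

There is one attempt and no reset: what is moved stays moved. The work goes in short steps, Python scripts to look and compute and a shell command to move; the robot and the scene stay as the last step left them, time stands still between calls to the robot, and variables do not carry over. Pictures are saved under pics/ and viewed, about 8 in all and at most 12, crops included, and the job is handed in when it is done.

```bash
mkdir -p pics
cat > h.py <<'E'
import numpy as np, cv2
from cell import *
from scipy.spatial.transform import Rotation as R
def cam(n):
    o=observe(); p,d=read_camera(n); c=get_calibration(n)
    if 'pose' in c: T=np.array(c['pose'])
    else:
        W=np.eye(4); W[:3,:3]=R.from_euler('xyz',o['tool_rot']).as_matrix(); W[:3,3]=o['tool_pos']; T=W@np.array(c['T_tool_cam'])
    f=p.shape[0]/2/np.tan(np.radians(c['vertical_fov'])/2)
    return p,d,dict(T=T,f=f,cx=c['cx'],cy=c['cy'])
def ray(c,uv,z):
    uv=np.atleast_2d(uv).astype(float)
    r=np.c_[(uv[:,0]-c['cx'])/c['f'],(uv[:,1]-c['cy'])/c['f'],np.ones(len(uv))]@c['T'][:3,:3].T
    o=c['T'][:3,3]; return o+r*((z-o[2])/r[:,2])[:,None]
def cloud(d,c):
    v,u=np.mgrid[:d.shape[0],:d.shape[1]]
    P=np.stack([(u-c['cx'])/c['f']*d,(v-c['cy'])/c['f']*d,d],-1)
    return P@c['T'][:3,:3].T+c['T'][:3,3]
E
python3 - <<'E'
from h import *
o=observe(); print(o, tip_reach() if callable(tip_reach) else tip_reach)
for n in('top','scene'):
    p,d,c=cam(n); cv2.imwrite(f'pics/{n}0.png',p[...,::-1]); np.savez(f'{n}0.npz',p=p,d=d,**c); print(n,c)
    print(get_calibration(n).keys())
E
```

```text
{'time': 0.0, 'qpos': array([ 1.15499352e+00,  3.42695958e-01,  1.52500048e+00,  2.86918917e-05,
        1.27539125e+00, -1.45972526e-01]), 'qvel': array([ 0.00082798,  0.00050321,  0.00058327,  0.00056268,  0.00028764,
       -0.0009055 ]), 'joint_efforts': array([-2.27573037e-03, -4.31245244e+01, -2.44216865e+01,  7.16507155e-02,
        5.59366483e-02, -1.12683140e-04]), 'tool_pos': array([0.13975819, 0.50568309, 0.25106459]), 'tool_rot': array([-1.73511851,  1.56930103, -2.00495717]), 'contact_force': array([-0.67005363, -0.09903899,  0.0924347 ]), 'torque': array([-0.02917383, -0.02339907, -0.02971218]), 'opening': 0.09233420303597606} 0.025
top {'T': array([[-0.02711084, -0.98754374,  0.15499152,  0.40152764],
       [-0.99948231,  0.02946594,  0.01291747,  0.01909629],
       [-0.01732354, -0.15456108, -0.98783135,  1.04227029],
       [ 0.        ,  0.        ,  0.        ,  1.        ]]), 'f': np.float64(478.4490669409705), 'cx': 265.46117502815525, 'cy': 184.57712332464035}
dict_keys(['vertical_fov', 'cx', 'cy', 'pose'])
scene {'T': array([[-0.77655618,  0.34270001, -0.52869386,  1.07105651],
       [ 0.63002989,  0.42874155, -0.64748978,  0.70497439],
       [ 0.00477827, -0.83590513, -0.54885315,  0.61705056],
       [ 0.        ,  0.        ,  0.        ,  1.        ]]), 'f': np.float64(436.3783372035563), 'cx': 259.1062858174512, 'cy': 192.07141108291447}
dict_keys(['vertical_fov', 'cx', 'cy', 'pose'])
```

View pics/top0.png

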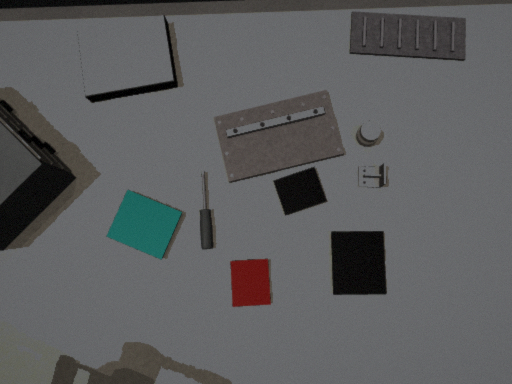

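View pics/scene0.png

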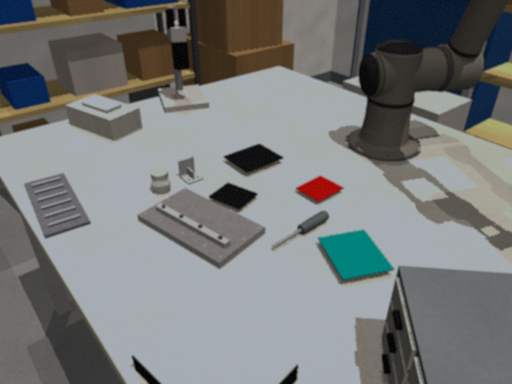

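The top view shows the cover as the small black square near (300,190). The jig is at (280,137) with the fence at (276,121), the bracket at (372,177), the jar at (370,133) and the screwdriver at (206,215). Next I measure the cover and the jig.

```bash
cat > meas.py <<'E'
from h import *
def quad(c,mask,z):
    cs,_=cv2.findContours(mask.astype(np.uint8),cv2.RETR_EXTERNAL,cv2.CHAIN_APPROX_NONE)
    k=max(cs,key=cv2.contourArea)[:,0]
    P=ray(c,k,z)[:,:2]*1000
    r=cv2.minAreaRect(P.astype(np.float32)); return r,cv2.boxPoints(r)
E
python3 - <<'E'
from meas import *
a=np.load('top0.npz'); c={k:a[k] for k in('T','f','cx','cy')}; p=a['p'].astype(int); d=a['d']
g=p.max(-1); X=cloud(d,c)
m=np.zeros_like(g,bool); m[160:222,262:335]=1
r,b=quad(c,m&(g<45),.0145); print('cover',r,b.round(1).tolist())
print('z cover',np.median(X[180:200,290:310,2]),'bench',np.median(X[220:240,270:300,2]),'plate',np.median(X[140:160,260:300,2]))
for uv in((300,190),(280,150),(235,150),(330,150)): print(uv,p[uv[1],uv[0]])
# plate: colour brownish: r-b
m=np.zeros_like(g,bool); m[85:188,205:350]=1
H=X[...,2]
pm=m&((p[...,0]-p[...,2])>3)&(g>60); 
pm=cv2.morphologyEx(pm.astype(np.uint8),cv2.MORPH_OPEN,np.ones((3,3)))
r,b=quad(c,pm,.017); print('plate',r,b.round(1).tolist())
pm2=m&(H>.0085+np.median(H[220:240,270:300])); r,b=quad(c,pm2,.017); print('plate by depth',r,b.round(1).tolist())
f=m&(H>np.median(X[140:160,260:300,2])+.008); r,b=quad(c,f,.031); print('fence',r,b.round(1).tolist())
for n,(u0,v0,u1,v1),z in(('bracket',(352,160,392,192),0),('jar',(354,117,386,150),.02),('driver',(195,165,222,255),.01)):
    q=X[v0:v1,u0:u1].reshape(-1,3); q=q[q[:,2]>.012]; print(n,q.min(0).round(3),q.max(0).round(3))
v=cv2.resize(np.vstack([a['p'][80:230,195:395]]),None,fx=4,fy=4,interpolation=cv2.INTER_CUBIC)[...,::-1]
w=cv2.resize(pm[80:230,195:395]*255,None,fx=4,fy=4); v=v.copy(); cs,_=cv2.findContours(w,0,2); cv2.drawContours(v,cs,-1,(0,255,0),1); cv2.imwrite('pics/top0c.png',v)
E
```

```text
cover ((547.2869873046875, -41.28431701660156), (79.9332046508789, 94.14257049560547), 16.95454216003418) [[495.29998779296875, -7.900000095367432], [522.7999877929688, -98.0], [599.2000122070312, -74.69999694824219], [571.7999877929688, 15.399999618530273]]
z cover 0.014705408609479886 bench -5.069070055863101e-05 plate 0.017122018413349593
(300, 190) [14 12  9]
(280, 150) [83 78 73]
(235, 150) [83 76 74]
(330, 150) [80 74 70]
plate ((673.1869506835938, 1.3682861328125), (150.4877166748047, 265.8400573730469), 12.020726203918457) [[571.9000244140625, 115.69999694824219], [627.2999877929688, -144.3000030517578], [774.5, -113.0], [719.0999755859375, 147.0]]
plate by depth ((671.9298095703125, 1.23577880859375), (152.44357299804688, 261.38922119140625), 12.218689918518066) [[569.7999877929688, 112.80000305175781], [625.0999755859375, -142.60000610351562], [774.0999755859375, -110.4000015258789], [718.7999877929688, 145.10000610351562]]
fence ((698.3297119140625, 7.293525695800781), (19.928699493408203, 219.2010955810547), 12.103555679321289) [[665.5999755859375, 112.4000015258789], [711.5999755859375, -102.0], [731.0999755859375, -97.80000305175781], [685.0999755859375, 116.5]]
bracket [ 0.402 -0.221  0.012] [0.597 0.019 1.042]
jar [ 0.402 -0.214  0.012] [0.687 0.019 1.042]
driver [0.402 0.019 0.012] [0.597 0.175 1.042]
```

View pics/top0c.png

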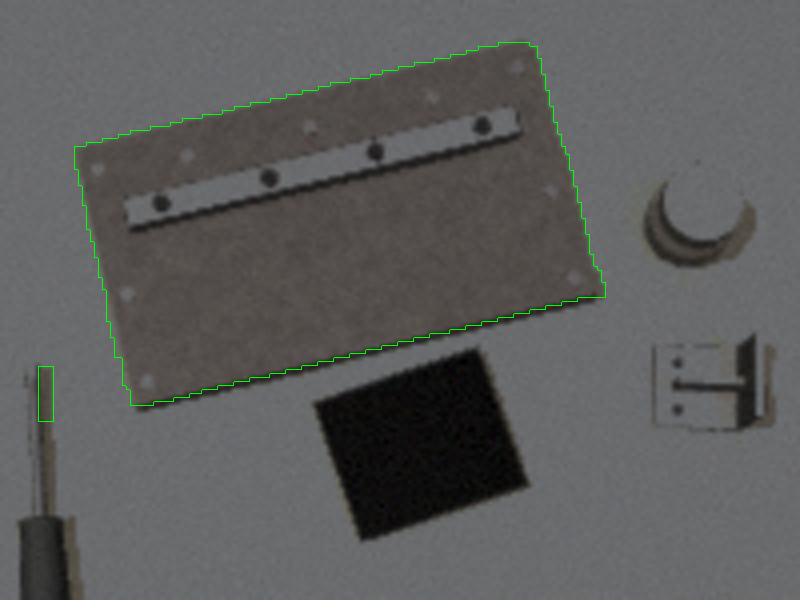

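The cover is at about (547,-41) mm with yaw 17°. The jig origin is at about (599,-14) mm with yaw 12.1°, and the sizes match those given. Next I work out the approach in tool axes.

```bash
cat >> h.py <<'E'
J0=np.array([.5992,-.0144]); JA=np.radians(12.1)
JX=np.array([np.cos(JA),np.sin(JA)]); JY=np.array([-JX[1],JX[0]])
def st():
    o=observe(); M=R.from_euler('xyz',o['tool_rot']).as_matrix(); q=o['tool_pos'][:2]-J0
    F=o['contact_force']
    print('t %.2f jig x %.1f y %.1f tipz %.1f | F jx %.1f jy %.1f z %.1f |open %.1f q6 %.2f'%(o['time'],q@JX*1e3,q@JY*1e3,(o['tool_pos'][2]-tip_reach)*1e3,F[:2]@JX,F[:2]@JY,F[2],o['opening']*1e3,o['qpos'][5]))
    ang=np.degrees(np.arctan2(M[1,1],M[0,1])-JA-np.pi/2); print('tool y vs jig y deg',((ang+90)%180-90).round(1),'toolx',M[:,0].round(3),'tooly jig',(M[:2,1]@JX).round(3),(M[:2,1]@JY).round(3),'toolz jig',(M[:2,2]@JX).round(3),(M[:2,2]@JY).round(3))
    return o,M
def goto(jx,jy,tip):
    o,M=st(); w=np.r_[J0+jx/1e3*JX+jy/1e3*JY,tip/1e3+tip_reach]-o['tool_pos']
    print('units tx,ty,tz',(M.T@w/.04).round(2))
E
python3 -c "
from h import *
goto(-130,-17,60)"
```

```text
t 0.10 jig x -340.2 y 604.9 tipz 226.1 | F jx -0.3 jy 0.5 z 0.1 |open 91.8 q6 -0.15
tool y vs jig y deg -27.6 toolx [-0.001 -0.001 -1.   ] tooly jig 0.463 0.887 toolz jig 0.887 -0.463
units tx,ty,tz [  4.17 -11.35  11.85]
```

```bash
python3 -m crank '[{"fingers":-0.1,"tx":0,"ty":-1.4,"tz":1.5,"roll":-0.4},{"fingers":-0.1,"tx":0,"ty":-2.8,"tz":3,"roll":-0.8},{"fingers":-0.1,"tx":0,"ty":-4.2,"tz":4.5,"roll":-1.2},{"fingers":-0.1,"tx":0,"ty":-5.6,"tz":6,"roll":-1.6},{"fingers":-0.1,"tx":0,"ty":-7,"tz":7.5,"roll":-2},{"fingers":-0.1,"tx":0,"ty":-8.4,"tz":9,"roll":-2.4},{"fingers":-0.1,"tx":0,"ty":-9.8,"tz":10.4,"roll":-2.76},{"fingers":-0.1,"tx":0,"ty":-11.35,"tz":11.85,"roll":-2.76}]' 20; python3 -c "
from h import *
goto(-130,-17,60)"
```

```text
time: 1.1
tool_pos: [0.3993, 0.0763, 0.2517]
tool_rot: [0.67, 1.57, 0.882]
contact_force: [2.2, 0.9, -0.5]
opening: 0.0411
t 1.10 jig x -176.4 y 130.6 tipz 226.7 | F jx 2.3 jy 0.5 z -0.5 |open 41.1 q6 -1.78
tool y vs jig y deg 0.1 toolx [ 0.  0. -1.] tooly jig -0.001 1.0 toolz jig 1.0 0.001
units tx,ty,tz [ 4.17 -3.69  1.16]
```

```bash
python3 -m crank '[{"fingers":-0.1,"tx":0,"ty":-1.2,"tz":0.4,"roll":0},{"fingers":-0.1,"tx":0.5,"ty":-2.4,"tz":0.8,"roll":0},{"fingers":-0.1,"tx":1.5,"ty":-3.7,"tz":1.16,"roll":0},{"fingers":-0.1,"tx":2.8,"ty":-3.7,"tz":1.16,"roll":0},{"fingers":-0.1,"tx":4.1,"ty":-3.7,"tz":1.16,"roll":0},{"fingers":-0.1,"tx":4.1,"ty":-3.7,"tz":1.16,"roll":0},{"fingers":-0.1,"tx":4.1,"ty":-3.7,"tz":1.16,"roll":0},{"fingers":-0.1,"tx":4.1,"ty":-3.7,"tz":1.16,"roll":0}]'
python3 - <<'E'
from h import *
goto(-115,-17,4)
p,d,c=cam('wrist'); cv2.imwrite('pics/w1.png',p[...,::-1])
E
```

```text
time: 2.1
tool_pos: [0.4766, -0.0569, 0.0899]
tool_rot: [-0.47, 1.566, -0.258]
contact_force: [0.6, 0.2, -0.4]
opening: 0.0412
t 2.10 jig x -128.8 y -15.8 tipz 64.9 | F jx 0.6 jy 0.1 z -0.4 |open 41.2 q6 -2.06
tool y vs jig y deg 0.1 toolx [ 0.004 -0.001 -1.   ] tooly jig -0.001 1.0 toolz jig 1.0 0.001
units tx,ty,tz [ 1.52 -0.03  0.34]
```

View pics/w1.png

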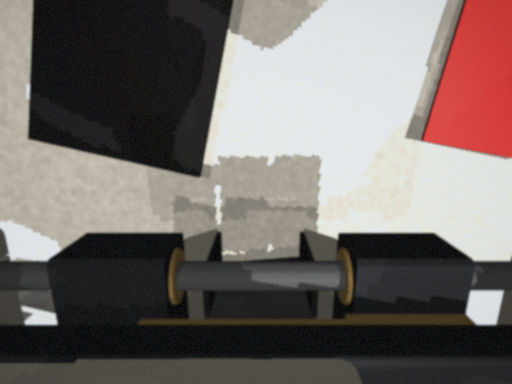

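```bash
python3 -m crank '[{"fingers":-0.1,"tx":0.4,"ty":0,"tz":0.25,"roll":0},{"fingers":-0.1,"tx":0.8,"ty":0,"tz":0.25,"roll":0},{"fingers":-0.1,"tx":1.2,"ty":0,"tz":0.25,"roll":0},{"fingers":-0.1,"tx":1.45,"ty":0,"tz":0.25,"roll":0},{"fingers":-0.1,"tx":1.45,"ty":0,"tz":0.25,"roll":0},{"fingers":-0.1,"tx":1.45,"ty":0,"tz":0.25,"roll":0},{"fingers":-0.1,"tx":1.45,"ty":0,"tz":0.25,"roll":0},{"fingers":-0.1,"tx":1.45,"ty":0,"tz":0.25,"roll":0}]'; python3 -c "
from h import *
goto(-92,-17,5)"
```

```text
time: 3.15
tool_pos: [0.4851, -0.0546, 0.0301]
tool_rot: [-0.357, 1.57, -0.145]
contact_force: [-0.9, 0.4, 0.6]
opening: 0.0414
t 3.15 jig x -120.0 y -15.4 tipz 5.1 | F jx -0.8 jy 0.6 z 0.6 |open 41.4 q6 -2.05
tool y vs jig y deg 0.0 toolx [ 0.001 -0.    -1.   ] tooly jig -0.001 1.0 toolz jig 1.0 0.001
units tx,ty,tz [ 0.   -0.04  0.7 ]
```

```bash
python3 -m crank '[{"fingers":-0.1,"tx":0,"ty":0,"tz":0.15,"roll":0},{"fingers":-0.1,"tx":0,"ty":0,"tz":0.3,"roll":0},{"fingers":-0.1,"tx":0,"ty":0,"tz":0.4,"roll":0},{"fingers":-0.1,"tx":0,"ty":0,"tz":0.5,"roll":0},{"fingers":-0.1,"tx":0,"ty":0,"tz":0.6,"roll":0},{"fingers":-0.1,"tx":0,"ty":0,"tz":0.67,"roll":0},{"fingers":-0.1,"tx":0,"ty":0,"tz":0.72,"roll":0},{"fingers":-0.1,"tx":0,"ty":0,"tz":0.74,"roll":0}]'
python3 - <<'E'
from h import *
st(); p,d,c=cam('top'); q,d,c=cam('scene')
cv2.imwrite('pics/a2.png',np.hstack([cv2.resize(p[100:250,230:380],(400,400)),cv2.resize(q[130:270,140:280],(400,400))])[...,::-1])
E
```

```text
time: 4.15
tool_pos: [0.5134, -0.0484, 0.0296]
tool_rot: [2.948, 1.57, -3.123]
contact_force: [-3.6, -2.1, 2.1]
opening: 0.0415
t 4.15 jig x -91.0 y -15.3 tipz 4.6 | F jx -4.0 jy -1.3 z 2.1 |open 41.5 q6 -2.03
tool y vs jig y deg 0.1 toolx [-0.001 -0.    -1.   ] tooly jig -0.001 1.0 toolz jig 1.0 0.001
```

View pics/a2.png

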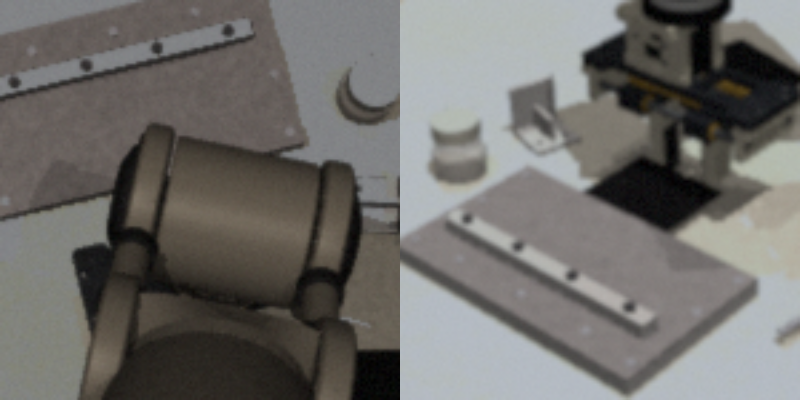

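```bash
python3 -m crank '[{"fingers":-0.1,"tx":0,"ty":0,"tz":0.03,"roll":0},{"fingers":-0.1,"tx":0,"ty":0,"tz":0.06,"roll":0},{"fingers":-0.1,"tx":0,"ty":0,"tz":0.06,"roll":0},{"fingers":-0.1,"tx":-0.05,"ty":0,"tz":0.06,"roll":0},{"fingers":-0.1,"tx":-0.1,"ty":0,"tz":0.06,"roll":0},{"fingers":-0.1,"tx":-0.15,"ty":0,"tz":0.065,"roll":0},{"fingers":-0.1,"tx":-0.2,"ty":0,"tz":0.07,"roll":0},{"fingers":-0.1,"tx":-0.2,"ty":0,"tz":0.07,"roll":0}]'
python3 - <<'E'
from h import *
st(); q,d,c=cam('scene')
cv2.imwrite('pics/a3.png',cv2.resize(q[150:230,190:290],(600,480),interpolation=2)[...,::-1])
X=cloud(d,c); X[...,:2]=(X[...,:2]-J0)@np.c_[JX,JY]
# cover dark points, height profile vs jig x
m=(q.max(-1)<40); P=X[m]*1e3; P=P[(P[:,0]>-95)&(P[:,0]<10)&(abs(P[:,1]+15)<42)&(P[:,2]<80)]
for a in range(-95,10,10):
    s=P[(P[:,0]>=a)&(P[:,0]<a+10)]
    if len(s)>3: print(a+5,len(s),np.percentile(s[:,2],[10,50,90]).round(1))
E
```

```text
time: 5.25
tool_pos: [0.5138, -0.0482, 0.0369]
tool_rot: [2.908, 1.564, 3.12]
contact_force: [-8.2, -6.0, 0.0]
opening: 0.0412
t 5.25 jig x -90.6 y -15.1 tipz 11.9 | F jx -9.3 jy -4.2 z 0.0 |open 41.2 q6 -2.02
tool y vs jig y deg 0.0 toolx [-0.006  0.    -1.   ] tooly jig -0.001 1.0 toolz jig 1.0 0.001
-90 39 [19.7 37.3 54. ]
-80 46 [18.5 21.6 51.3]
-70 80 [18.  19.9 21.1]
-60 82 [17.  18.7 20.2]
-50 82 [16.  17.7 19.2]
-40 83 [15.4 17.  18.3]
-30 86 [14.3 15.9 17.2]
-20 83 [13.2 15.  16.5]
-10 84 [12.7 14.3 16. ]
```

View pics/a3.png

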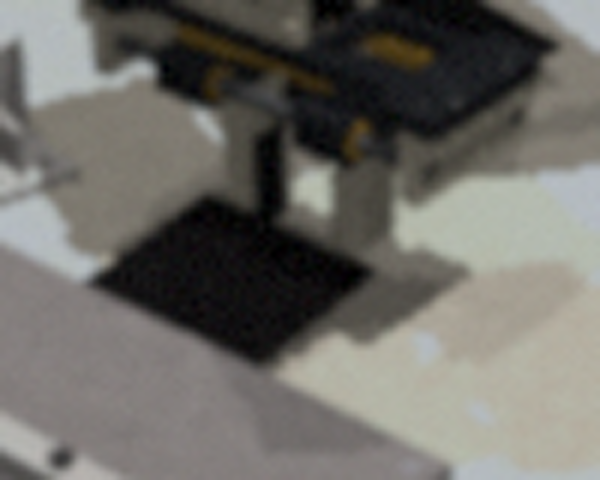

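The cover is flush against the edge and its rear end has started to rise with the fingers (22 mm at the rear, 14 mm at the front). I continue along the arc.

```bash
cat > prof.py <<'E'
from h import *
import sys
st(); q,d,c=cam('scene')
if len(sys.argv)>1: cv2.imwrite(f'pics/{sys.argv[1]}.png',cv2.resize(q[130:240,170:310],(700,550),interpolation=2)[...,::-1])
X=cloud(d,c); X[...,:2]=(X[...,:2]-J0)@np.c_[JX,JY]
m=(q.max(-1)<40); P=X[m]*1e3; P=P[(P[:,0]>-95)&(P[:,0]<80)&(abs(P[:,1]+15)<42)&(P[:,2]<110)]
for a in range(-95,80,10):
    s=P[(P[:,0]>=a)&(P[:,0]<a+10)]
    if len(s)>5: print(a+5,len(s),np.percentile(s[:,2],[10,50,90]).round(1))
E
python3 -m crank '[{"fingers":-0.1,"tx":-0.06,"ty":0,"tz":0.01,"roll":0},{"fingers":-0.1,"tx":-0.12,"ty":0,"tz":0.02,"roll":0},{"fingers":-0.1,"tx":-0.18,"ty":0,"tz":0.035,"roll":0},{"fingers":-0.1,"tx":-0.24,"ty":0,"tz":0.05,"roll":0},{"fingers":-0.1,"tx":-0.3,"ty":0,"tz":0.07,"roll":0},{"fingers":-0.1,"tx":-0.36,"ty":0,"tz":0.09,"roll":0},{"fingers":-0.1,"tx":-0.42,"ty":0,"tz":0.11,"roll":0},{"fingers":-0.1,"tx":-0.48,"ty":0,"tz":0.13,"roll":0}]'; python3 prof.py
```

```text
time: 6.3
tool_pos: [0.5176, -0.0472, 0.056]
tool_rot: [2.925, 1.561, 3.137]
contact_force: [-13.7, -6.4, 3.4]
opening: 0.0416
t 6.30 jig x -86.6 y -15.0 tipz 31.0 | F jx -14.8 jy -3.4 z 3.4 |open 41.6 q6 -2.02
tool y vs jig y deg 0.1 toolx [-0.009  0.    -1.   ] tooly jig -0.001 1.0 toolz jig 1.0 0.001
-90 28 [43.9 61.2 74.6]
-80 49 [ 40.4  58.6 102.7]
-70 79 [35.7 37.7 39.4]
-60 102 [32.4 34.4 36.6]
-50 133 [ 28.8  31.6 107.7]
-40 108 [24.5 27.4 29.7]
-30 104 [22.1 24.2 26.4]
-20 110 [18.5 20.6 22.8]
-10 110 [14.4 17.  19.3]
0 8 [15.4 16.6 17.4]
```

```bash
python3 -m crank '[{"fingers":-0.1,"tx":-0.06,"ty":0,"tz":0.025,"roll":0},{"fingers":-0.1,"tx":-0.12,"ty":0,"tz":0.05,"roll":0},{"fingers":-0.1,"tx":-0.18,"ty":0,"tz":0.08,"roll":0},{"fingers":-0.1,"tx":-0.24,"ty":0,"tz":0.11,"roll":0},{"fingers":-0.1,"tx":-0.28,"ty":0,"tz":0.14,"roll":0},{"fingers":-0.1,"tx":-0.32,"ty":0,"tz":0.17,"roll":0},{"fingers":-0.1,"tx":-0.34,"ty":0,"tz":0.2,"roll":0},{"fingers":-0.1,"tx":-0.34,"ty":0,"tz":0.23,"roll":0}]'; python3 prof.py
```

```text
time: 7.35
tool_pos: [0.524, -0.0458, 0.0697]
tool_rot: [2.969, 1.555, -3.101]
contact_force: [-25.1, -11.1, 14.0]
opening: 0.0413
t 7.35 jig x -80.1 y -14.9 tipz 44.7 | F jx -26.8 jy -5.6 z 14.0 |open 41.3 q6 -2.01
tool y vs jig y deg 0.1 toolx [-0.016 -0.001 -1.   ] tooly jig -0.002 1.0 toolz jig 1.0 0.002
-90 6 [81.4 84.8 88.5]
-80 41 [50.9 69.8 85.7]
-70 43 [50.4 64.2 86.4]
-60 125 [45.4 48.7 51.8]
-50 124 [40.  42.8 45.7]
-40 127 [33.7 36.7 39.4]
-30 122 [28.  31.2 33.8]
-20 130 [22.3 25.  28.2]
-10 130 [16.7 19.3 22.2]
0 19 [16.4 17.2 18.5]
```

```bash
python3 -m crank '[{"fingers":-0.1,"tx":-0.04,"ty":0,"tz":0.01,"roll":0},{"fingers":-0.1,"tx":-0.08,"ty":0,"tz":0.02,"roll":0},{"fingers":-0.1,"tx":-0.12,"ty":0,"tz":0.035,"roll":0},{"fingers":-0.1,"tx":-0.16,"ty":0,"tz":0.05,"roll":0},{"fingers":-0.1,"tx":-0.2,"ty":0,"tz":0.065,"roll":0},{"fingers":-0.1,"tx":-0.24,"ty":0,"tz":0.08,"roll":0},{"fingers":-0.1,"tx":-0.24,"ty":0,"tz":0.08,"roll":0},{"fingers":-0.1,"tx":-0.24,"ty":0,"tz":0.08,"roll":0}]'; python3 prof.py a4
```

```text
time: 8.4
tool_pos: [0.5339, -0.044, 0.0801]
tool_rot: [0.082, 1.571, 0.294]
contact_force: [-0.4, -0.1, -0.5]
opening: 0.0416
t 8.40 jig x -70.0 y -15.3 tipz 55.1 | F jx -0.4 jy -0.0 z -0.5 |open 41.6 q6 -2.01
tool y vs jig y deg 0.0 toolx [ 0.  0. -1.] tooly jig -0.001 1.0 toolz jig 1.0 0.001
-70 40 [64.5 84.2 98.4]
-60 41 [54.4 78.3 94.5]
-50 142 [47.2 51.1 55.2]
-40 159 [37.4 41.8 46.7]
-30 172 [27.1 32.  36.9]
-20 160 [17.1 21.8 26. ]
-10 101 [10.7 13.9 17.2]
```

View pics/a4.png

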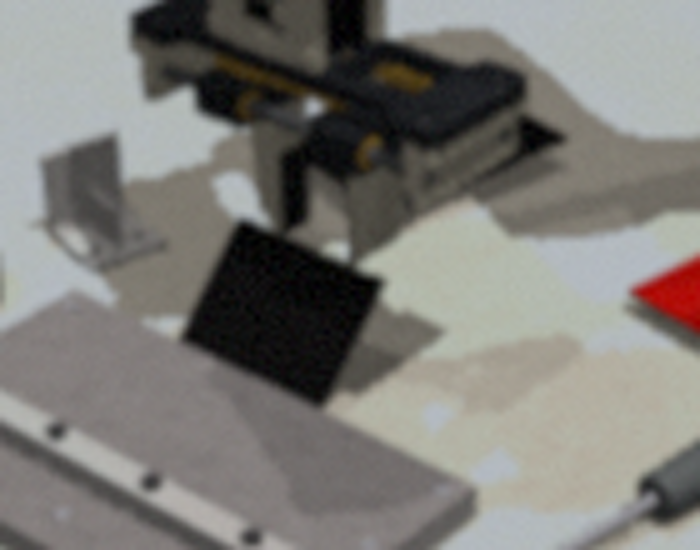

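The cover now leans at about 45°, with edge_b down in the corner and edge_a on the fingers. I lower the tips slightly for overlap, then push forward.

```bash
python3 -m crank '[{"fingers":-0.1,"tx":0.1,"ty":0,"tz":0,"roll":0},{"fingers":-0.1,"tx":0.2,"ty":0,"tz":0.05,"roll":0},{"fingers":-0.1,"tx":0.2,"ty":0,"tz":0.18,"roll":0},{"fingers":-0.1,"tx":0.2,"ty":0,"tz":0.31,"roll":0},{"fingers":-0.1,"tx":0.2,"ty":0,"tz":0.44,"roll":0},{"fingers":-0.1,"tx":0.2,"ty":0,"tz":0.57,"roll":0},{"fingers":-0.1,"tx":0.2,"ty":0,"tz":0.7,"roll":0},{"fingers":-0.1,"tx":0.2,"ty":0,"tz":0.8,"roll":0}]'; python3 prof.py
```

```text
time: 9.45
tool_pos: [0.5656, -0.0372, 0.0721]
tool_rot: [0.066, 1.57, 0.278]
contact_force: [-0.8, 0.2, 0.4]
opening: 0.0413
t 9.45 jig x -37.6 y -15.3 tipz 47.1 | F jx -0.7 jy 0.4 z 0.4 |open 41.3 q6 -1.98
tool y vs jig y deg 0.0 toolx [ 0.  0. -1.] tooly jig -0.001 1.0 toolz jig 1.0 0.001
-40 29 [65.7 82.4 92.1]
-30 28 [68.6 81.3 90.2]
-20 12 [71.9 75.3 77.1]
-10 474 [35.2 54.9 73.2]
0 152 [17.9 24.2 34.6]
```

```bash
python3 -m crank '[{"fingers":-0.1,"tx":0,"ty":0,"tz":0.13,"roll":0},{"fingers":-0.1,"tx":0,"ty":0,"tz":0.26,"roll":0},{"fingers":-0.1,"tx":0,"ty":0,"tz":0.39,"roll":0},{"fingers":-0.1,"tx":0,"ty":0,"tz":0.5,"roll":0},{"fingers":-0.1,"tx":0,"ty":0,"tz":0.6,"roll":0},{"fingers":-0.1,"tx":0,"ty":0,"tz":0.68,"roll":0},{"fingers":-0.1,"tx":0,"ty":0,"tz":0.74,"roll":0},{"fingers":-0.1,"tx":0,"ty":0,"tz":0.78,"roll":0}]'; python3 prof.py a5
```

```text
time: 10.5
tool_pos: [0.5957, -0.0307, 0.0721]
tool_rot: [1.549, 1.571, 1.761]
contact_force: [0.1, -0.2, 0.1]
opening: 0.0412
t 10.50 jig x -6.8 y -15.3 tipz 47.1 | F jx 0.0 jy -0.2 z 0.1 |open 41.2 q6 -1.96
tool y vs jig y deg 0.0 toolx [-0.  0. -1.] tooly jig -0.001 1.0 toolz jig 1.0 0.001
-20 12 [18.3 19.3 20.7]
-10 77 [20.9 30.7 84.7]
0 100 [22.5 54.2 86.8]
10 44 [19.4 29.9 31.2]
20 40 [18.6 29.8 31.5]
30 46 [19.7 30.3 31.4]
40 86 [18.3 19.4 30.9]
50 46 [18.2 19.4 20.9]
```

View pics/a5.png

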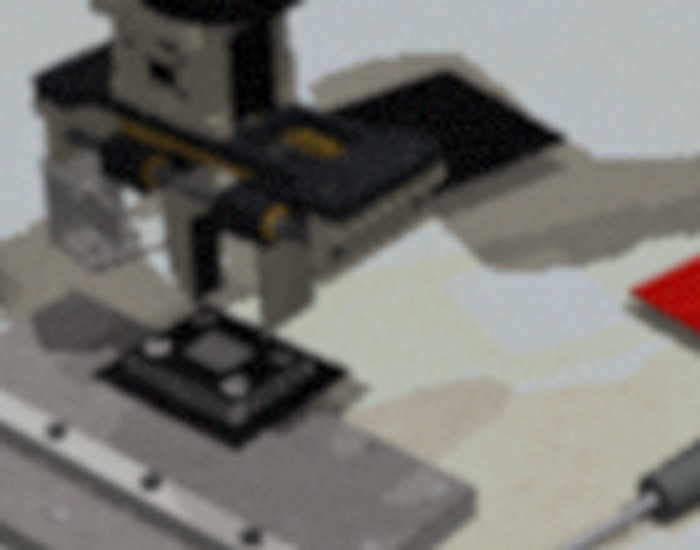

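It has flipped: the core block with its inserts faces up, and the cover overhangs the plate's front edge. I back off and lower the tips to rim height.

```bash
python3 -m crank '[{"fingers":-0.1,"tx":0,"ty":0,"tz":-0.4,"roll":0},{"fingers":-0.1,"tx":0,"ty":0,"tz":-0.8,"roll":0},{"fingers":-0.1,"tx":0,"ty":0,"tz":-1.1,"roll":0},{"fingers":-0.1,"tx":0.2,"ty":0,"tz":-1.1,"roll":0},{"fingers":-0.1,"tx":0.5,"ty":0,"tz":-1.1,"roll":0},{"fingers":-0.1,"tx":0.7,"ty":0,"tz":-1.1,"roll":0},{"fingers":-0.1,"tx":0.7,"ty":0,"tz":-1.1,"roll":0},{"fingers":-0.1,"tx":0.7,"ty":0,"tz":-1.1,"roll":0}]'
cat > lay.py <<'E'
from meas import *
import sys
st(); p,d,c=cam('scene'); X=cloud(d,c); X[...,:2]=(X[...,:2]-J0)@np.c_[JX,JY]; X*=1e3
if len(sys.argv)>1: cv2.imwrite(f'pics/{sys.argv[1]}.png',cv2.resize(p[130:260,140:310],(680,520),interpolation=2)[...,::-1])
g=p.max(-1); m=(g<55)&(X[...,2]>15)&(X[...,2]<34)&(X[...,0]>-35)&(X[...,0]<92)&(abs(X[...,1]+15)<75)
n,l,s,_=cv2.connectedComponentsWithStats(m.astype(np.uint8)); k=1+s[1:,4].argmax(); P=X[l==k]
P=P[P[:,2]<24] # rim
print('x',np.percentile(P[:,0],[0,1,50,99,100]).round(1),'y',np.percentile(P[:,1],[0,1,50,99,100]).round(1),'z',np.percentile(P[:,2],[1,50,99]).round(1))
r=cv2.minAreaRect(P[:,:2].astype(np.float32)); print(r)
E
python3 lay.py
```

```text
time: 11.55
tool_pos: [0.5528, -0.04, 0.044]
tool_rot: [0.331, 1.571, 0.543]
contact_force: [-0.1, 0.3, 0.0]
opening: 0.0412
t 11.55 jig x -50.7 y -15.3 tipz 19.0 | F jx -0.0 jy 0.3 z 0.0 |open 41.2 q6 -1.99
tool y vs jig y deg 0.1 toolx [ 0.  0. -1.] tooly jig -0.001 1.0 toolz jig 1.0 0.001
x [-32.2 -29.3  37.3  50.9  51.9] y [-58.8 -57.8  11.3  32.8  34.1] z [16.9 19.5 23.3]
((10.980117797851562, -11.433975219726562), (91.88976287841797, 83.5569076538086), 87.67374420166016)
```

```bash
python3 -m crank '[{"fingers":-0.1,"tx":0,"ty":0.06,"tz":0.15,"roll":0},{"fingers":-0.1,"tx":0,"ty":0.06,"tz":0.3,"roll":0},{"fingers":-0.1,"tx":0,"ty":0.06,"tz":0.45,"roll":0},{"fingers":-0.1,"tx":0,"ty":0.06,"tz":0.6,"roll":0},{"fingers":-0.1,"tx":0,"ty":0.06,"tz":0.75,"roll":0},{"fingers":-0.1,"tx":0,"ty":0.06,"tz":0.9,"roll":0},{"fingers":-0.1,"tx":0,"ty":0.06,"tz":1.05,"roll":0},{"fingers":-0.1,"tx":0,"ty":0.06,"tz":1.15,"roll":0}]'; python3 lay.py a6
```

```text
time: 12.6
tool_pos: [0.5975, -0.0279, 0.0441]
tool_rot: [0.086, 1.571, 0.298]
contact_force: [-1.7, -0.6, 0.9]
opening: 0.0409
t 12.60 jig x -4.5 y -12.8 tipz 19.1 | F jx -1.8 jy -0.2 z 0.9 |open 40.9 q6 -1.96
tool y vs jig y deg 0.0 toolx [ 0.  0. -1.] tooly jig -0.001 1.0 toolz jig 1.0 0.001
x [-8.9  2.9 63.3 84.1 85.6] y [-71.8 -67.5  15.5  38.6  43.1] z [15.4 19.3 23.5]
((41.29541015625, -20.2166748046875), (114.7805404663086, 93.88726043701172), 79.47655487060547)
```

View pics/a6.png

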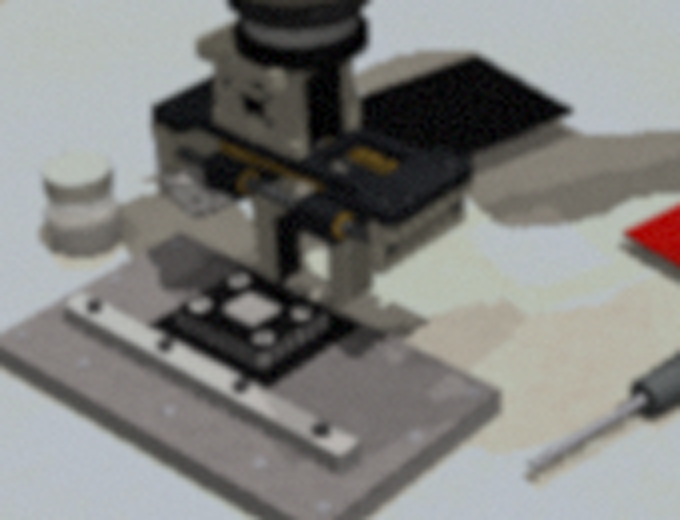

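The cover slides flat and square, about 10 mm short of the fence.

```bash
python3 -m crank '[{"fingers":-0.1,"tx":0,"ty":0,"tz":0.05,"roll":0},{"fingers":-0.1,"tx":0,"ty":0,"tz":0.1,"roll":0},{"fingers":-0.1,"tx":0,"ty":0,"tz":0.14,"roll":0},{"fingers":-0.1,"tx":0,"ty":0,"tz":0.18,"roll":0},{"fingers":-0.1,"tx":0,"ty":0,"tz":0.21,"roll":0},{"fingers":-0.1,"tx":0,"ty":0,"tz":0.23,"roll":0},{"fingers":-0.1,"tx":0,"ty":0,"tz":0.25,"roll":0},{"fingers":-0.1,"tx":0,"ty":0,"tz":0.25,"roll":0}]'; python3 lay.py
```

```text
time: 13.65
tool_pos: [0.6062, -0.026, 0.044]
tool_rot: [2.931, 1.569, -3.14]
contact_force: [-3.7, -0.8, 1.4]
opening: 0.0412
t 13.65 jig x 4.4 y -12.8 tipz 19.0 | F jx -3.8 jy 0.0 z 1.4 |open 41.2 q6 -1.95
tool y vs jig y deg 0.0 toolx [-0.001 -0.    -1.   ] tooly jig -0.001 1.0 toolz jig 1.0 0.001
x [ 2.4  5.7 31.4 84.2 85. ] y [-88.7 -84.9  19.2  42.4  44.4] z [15.2 19.  23.6]
((43.625709533691406, -22.264297485351562), (133.076904296875, 82.40535736083984), 89.73784637451172)
```

```bash
python3 -m crank '[{"fingers":-0.1,"tx":0,"ty":0,"tz":0.02,"roll":0},{"fingers":-0.1,"tx":0,"ty":0,"tz":0.04,"roll":0},{"fingers":-0.1,"tx":0,"ty":0,"tz":0.06,"roll":0},{"fingers":-0.1,"tx":0,"ty":0,"tz":0.08,"roll":0},{"fingers":-0.1,"tx":0,"ty":0,"tz":0.08,"roll":0},{"fingers":-0.1,"tx":0,"ty":0,"tz":0.08,"roll":0},{"fingers":-0.1,"tx":0,"ty":0,"tz":0.08,"roll":0},{"fingers":-0.1,"tx":0,"ty":0,"tz":0.08,"roll":0}]'; python3 -c "
from h import *
st()"
```

```text
time: 14.7
tool_pos: [0.6071, -0.0258, 0.0436]
tool_rot: [2.972, 1.564, -3.099]
contact_force: [-11.9, -4.0, 5.3]
opening: 0.0411
t 14.70 jig x 5.3 y -12.8 tipz 18.6 | F jx -12.5 jy -1.4 z 5.3 |open 41.1 q6 -1.95
tool y vs jig y deg 0.1 toolx [-0.007 -0.    -1.   ] tooly jig -0.001 1.0 toolz jig 1.0 0.001
```

That is firm contact with the fence at 12.5 N. I draw back slowly and look.

```bash
python3 -m crank '[{"fingers":-0.1,"tx":0,"ty":0,"tz":-0.05,"roll":0},{"fingers":-0.1,"tx":0,"ty":0,"tz":-0.1,"roll":0},{"fingers":-0.1,"tx":0,"ty":0,"tz":-0.25,"roll":0},{"fingers":-0.1,"tx":0,"ty":0,"tz":-0.7,"roll":0},{"fingers":-0.1,"tx":-0.4,"ty":0,"tz":-1.2,"roll":0},{"fingers":-0.1,"tx":-1.4,"ty":0,"tz":-2,"roll":0},{"fingers":-0.1,"tx":-2.6,"ty":0,"tz":-3,"roll":0},{"fingers":-0.1,"tx":-3.8,"ty":0,"tz":-4,"roll":0}]'; python3 -m crank '[{"fingers":-0.1,"tx":-0.5,"ty":1,"tz":-0.3,"roll":0},{"fingers":-0.1,"tx":-0.5,"ty":2,"tz":-0.3,"roll":0},{"fingers":-0.1,"tx":-0.5,"ty":3.2,"tz":-0.3,"roll":0},{"fingers":-0.1,"tx":-0.5,"ty":4.4,"tz":-0.3,"roll":0},{"fingers":-0.1,"tx":-0.5,"ty":5.4,"tz":-0.3,"roll":0},{"fingers":-0.1,"tx":-0.5,"ty":6,"tz":-0.3,"roll":0},{"fingers":-0.1,"tx":-0.5,"ty":6,"tz":-0.3,"roll":0},{"fingers":-0.1,"tx":-0.5,"ty":6,"tz":-0.3,"roll":0}]'
python3 - <<'E'
from meas import *
st(); p,d,c=cam('top'); v=cv2.resize(p[80:230,195:395],(800,600),interpolation=2)[...,::-1]; cv2.imwrite('pics/a7.png',v)
X=cloud(d,c); X[...,:2]=(X[...,:2]-J0)@np.c_[JX,JY]; X*=1e3
g=p.max(-1); m=(g<45)&(X[...,0]>-30)&(X[...,0]<92)&(abs(X[...,1]+13)<60)&(X[...,2]<25)
r,b=quad(c,m,.0195); q=(b/1e3-J0)@np.c_[JX,JY]*1e3; print(r,'jig corners',q.round(1).tolist(),q.mean(0),r[2]-12.1)
z=X[...,2][(X[...,0]>30)&(X[...,0]<80)&(abs(X[...,1]+13)<30)]; print('block z',np.percentile(z,[5,50,95]))
E
```

```text
time: 15.7
tool_pos: [0.4528, -0.059, 0.1976]
tool_rot: [-0.287, 1.569, -0.075]
contact_force: [0.2, -1.1, -0.5]
opening: 0.041
time: 16.7
tool_pos: [0.3916, 0.1729, 0.2163]
tool_rot: [-0.086, 1.57, 0.126]
contact_force: [0.2, -0.5, -0.3]
opening: 0.0415
t 16.70 jig x -163.7 y 226.6 tipz 191.3 | F jx 0.1 jy -0.6 z -0.3 |open 41.5 q6 -1.55
tool y vs jig y deg 0.1 toolx [ 0.001  0.    -1.   ] tooly jig -0.001 1.0 toolz jig 1.0 0.001
((655.8309326171875, -20.936279296875), (77.9186019897461, 95.55817413330078), 12.545805931091309) jig corners [[14.7, 29.2], [15.4, -66.3], [93.3, -65.7], [92.6, 29.8]] [ 54.00266762 -18.26196284] 0.44580593109130895
block z [28.54392119 31.61051412 34.82911823]
```

View pics/a7.png

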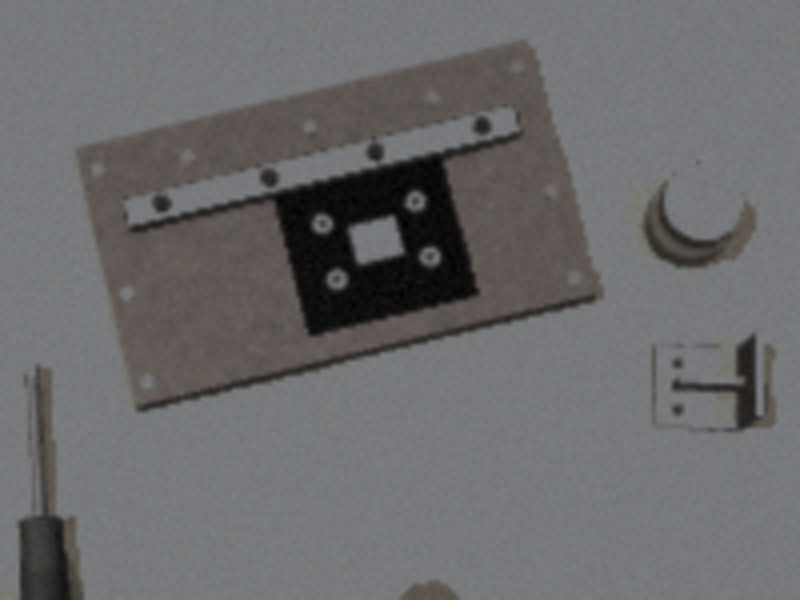

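The near rim sits at x = 15.0 mm in the jig frame, where home is 15. The cover is 0.4° off square, with the block top at 31.6 mm, and the bystanders look unmoved. I hand in.

```bash
python3 -c "
from cell import *
print(hand_in())"
```

```text
the job is handed in; nothing more can be done
None
```

The cover is flipped inner side up on the jig plate, with its rim against the fence, and I handed the job in at about 17 s of the 67 s allowed. `hand_in` reports no verdict.

**What I did:** With two spread fingertips I pressed the cover square against the plate's front edge and raised its rear end by friction. I followed the arc until the far rim slipped down to the bench, then pushed the cover over onto the plate. From there I pushed its rim back to the fence, stopping at 12.5 N, and drew the hand away. Nothing was gripped.

**Last checks (top camera, jig frame):**
- **Position:** the near rim is at x = 15.0 mm, where home is 15, so the centre is at about 55 mm. y is -18 mm, within the ±80 mm allowed.
- **Squareness and level:** it is about 0.4° off square, and the block top is at 31.6 mm against the nominal 31.5.
- **Bystanders:** the bracket, jar and screwdriver look unmoved in the picture. I did not measure their positions, because the depth boxes I tried at the start gave unusable values.

**Disagreements:**
- The outline's own midpoint gave x = 54.0 mm instead of 55, because the fence partly hides the far rim. Both values are within limits.
- The scene-camera outlines taken during the last pushes were spoiled by the hand and its shadow, so there I went by the contact force and the tool position.
- The far rim clung to the front edge up to about 0.53 rad, later than the 0.4 rad stated, and the push reached about 27 N before it slipped.

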